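# Throw the two ball levers in a guarded switch bank with a key

## Robot

A 6-joint arm with a two-finger parallel gripper is mounted at the origin on a cart in front of the work surface, level with it; the furniture and walls round the work are solid. World frame = base frame: x ahead of the robot, y to its left, z up, the work surface at z = 0. Lengths are in mm, angles in degrees, forces in N, time in s.
With the tool pointing down it reaches from about 350 to 850 mm from the base axis. Payload 8.1 kg.
Tool frame: the origin (TCP) lies midway between the tips of the shut fingers; the grasp point (between the pads) lies 19 mm behind it (hold_point_z is the distance from the TCP to the grasp point, in mm); z points along the fingers, y is the direction in which the jaws open and shut (so a half turn about z gives the same grasp; the last joint's range is limited). The gripper opens to 85 mm and grips with 20 to 120 N. Pads are 22 mm wide; open, the fingers measure 114 mm over their backs; the gripper's body (76 mm by 85 mm) begins 54 mm behind the grasp point. The pads swing forward as they close: fully open they stand 13 mm farther back than shut.
Start: joints at [67.93, 7.471, 85.268, -0, 87.261, -4.893], TCP at [177.176, 573.249, 231.292] pointing down, gripper open.
Joint ranges: [-169.43, 169.43], [-51.17, 129.36], [1.28, 143.12], [-76.62, 256.62], [0, 156.53], [-152.29, 152.29]. Speed limits (degrees/s): [136.94, 136.94, 159.86, 180, 180, 180].

## Interface

Orientations are given as [roll, pitch, yaw] about the fixed x, y, z axes, in that order (R = Rz(yaw) Ry(pitch) Rx(roll)).
In Python, from bench import sense, snapshot, camera_params, hand_in, hold_point_z gives the robot as it stands.
- The arm moves only by the tool servo_tool, never from a script. Its argument "motion" is a list of rows, each a list of 7 numbers: the finger opening in mm, from 0 to 85.4, then the shift along the tool's x, y, z in mm, then the turn, a rotation vector about the tool's x, y, z in rad. A call has 1 to 10 rows; each row shifts and turns the pose as measured when the row begins, along the tool's axes as they then stand; what a row does not reach is not made up. A row lasts 1/10 s, in which the tool goes at most 50 mm and 8.59 degrees, less where a joint would pass 70% of its speed; a pose out of reach is approached as far as the arm can. A call with a gripper value outside its range is refused whole. The fingers move at their own pace and stop on an object; "force" is the grip in N (left out, the last holds). Time passes only in rows, so rows that do not move let the fingers close. It gives the time, the measured TCP pose, the force and the opening at its end, in the units of the state.
- sense(): the state, without advancing time (a new reading comes with each control period).
- snapshot(name): name is "scene" or "top" or "wrist"; returns the picture (420x560x3 uint8, blue, green, red); there is no depth.
- camera_params(name): a dict with "fx", "fy", "cx", "cy" (pixels), "R" (3x3) and "t" (3): a world point X has camera coordinates R X + t; the wrist camera has in their place "tool_from_camera" (4x4, takes a point from camera to tool coordinates, whose origin is the TCP and whose axes are the flange's). Camera axes: x right, y down, z forward; pixel columns grow to the right and rows downward; lengths in mm; the calibration is good to about 2 mm. A picture is of the moment at which its call begins: read the wrist's pose just before it. camera_params takes no time and is no camera call.
- hand_in(): hands the job in, once; it reports no verdict.
The state is a dict: "time": time; "joint_pos": joint angles; "qd": joint speeds; "joint_efforts": joint torques, N m; "tool_pos": TCP position; "tcp_rot": TCP orientation; "ft_force": force on the tool from outside, world axes, zero at the start; "wrist_torque": the same for the moment, N m; "finger_gap": finger opening in mm.
Only numpy, scipy, OpenCV 4.12 (cv2) and the standard library are available. Lean on these libraries where they do the work, as an engineer would, in place of code of your own. Each camera call takes 0.05 s, during which the arm holds its last target. There are 200 camera calls.

## Task

Switch on the two drying fans: in the guarded switch bank push the two levers that end in a round ball fully over, away from you, and leave the four flat levers as they stand. Work the bank only with the wooden key, never touching it with the gripper: draw the key out of its sleeve by the blade, lay it flat on the bench and let go, then take it again by its thick handle to use it. When both are over, lay the key flat on the bench again and let go of it; do not disturb the other things on the bench.

Things in the scene. Friction and masses are not known exactly. Their poses are not given: they have to be found in the camera images.
- key_handle (a point): Centre (half-way up) of the key's handle: wooden block 70 mm long (x -35 to +35), 22 wide, 22 high. Axes: x along the key from handle to blade tip, z up. The light wooden blade runs from x +35 to x +130, 8 mm wide, 14 mm high, its underside flush with the handle's, so its centre line is 4 mm below this point. At the start the handle and 40 mm of the blade are hidden in the sleeve
- key_blade (a point): Middle of the 55 mm of blade that stand out of the sleeve at the start, half-way up the blade (7 mm above the key's underside), 102.5 mm from the handle centre and 27.5 mm from the tip; same axes as key_handle
- sleeve_mouth (a point): Centre of the opening of a fixed wooden square tube, 118 long, 38 wide, 53 mm high; x points straight out (the way the key is drawn), z up. Inside 28 x 28 mm; its floor, on which the key rests, is 20 mm above the bench, 14 mm below this point. Its foot plate ends 24 mm behind the mouth: under the exposed blade is only the bench. Drawing the key 115 mm frees it
- bank: Fixed switch bank, 125 x 168 mm, 92 mm high; origin at its underside below the levers' pivot line; x points across it away from the robot (the way levers are pushed), y along the row, z up. Six modules 24 mm apart, order varies. Their slots, 20 mm wide, run from x -60 to x +40, open at both ends and above, between 2 mm guard walls up to z 92 mm; slot floor at z 40 mm
- sw_a: Module with a BALL-topped lever, to be pushed over: thin rod with a 15 mm ball. Origin: centre line of its slot, under the lever pivot, 8 mm above the bench; axes as the bank's. The pivot is 32 mm above this origin.
- sw_a_lever (a joint): Lever angle, rad: 0 = leaning 0.45 rad towards the robot (-x), 0.9 = fully over, leaning 0.45 rad away (+x); stops at both ends. Stiff by friction, stays where it is left; about 2 to 3 N at the ball moves it. The ball centre is 34 mm from the pivot: 15 mm on the near side of the pivot at 0, 15 mm on the far side at 0.9, 71 mm above the bench at either end and 74 mm midway
- sw_b: Module with a BALL-topped lever, to be pushed over: thin rod with a 15 mm ball. Origin: centre line of its slot, under the lever pivot, 8 mm above the bench; axes as the bank's. The pivot is 32 mm above this origin.
- sw_b_lever (a joint): Lever angle, rad: 0 = leaning 0.45 rad towards the robot (-x), 0.9 = fully over, leaning 0.45 rad away (+x); stops at both ends. Stiff by friction, stays where it is left; about 2 to 3 N at the ball moves it. The ball centre is 34 mm from the pivot: 15 mm on the near side of the pivot at 0, 15 mm on the far side at 0.9, 71 mm above the bench at either end and 74 mm midway
- sw_c: Module with a FLAT lever (blade-like, 12 mm wide, 5 mm thick), to be left alone. Origin: centre line of its slot, under the lever pivot, 8 mm above the bench; axes as the bank's. The pivot is 32 mm above this origin.
- sw_c_tip (a point): Point near the top of this flat lever, 34 mm from its pivot; the lever stands leaning towards or away from the robot and turns as easily as the ball levers; its top reaches 40 mm from the pivot
- sw_d: Module with a FLAT lever (blade-like, 12 mm wide, 5 mm thick), to be left alone. Origin: centre line of its slot, under the lever pivot, 8 mm above the bench; axes as the bank's. The pivot is 32 mm above this origin.
- sw_d_tip (a point): Point near the top of this flat lever, 34 mm from its pivot; the lever stands leaning towards or away from the robot and turns as easily as the ball levers; its top reaches 40 mm from the pivot
- sw_e: Module with a FLAT lever (blade-like, 12 mm wide, 5 mm thick), to be left alone. Origin: centre line of its slot, under the lever pivot, 8 mm above the bench; axes as the bank's. The pivot is 32 mm above this origin.
- sw_e_tip (a point): Point near the top of this flat lever, 34 mm from its pivot; the lever stands leaning towards or away from the robot and turns as easily as the ball levers; its top reaches 40 mm from the pivot
- sw_f: Module with a FLAT lever (blade-like, 12 mm wide, 5 mm thick), to be left alone. Origin: centre line of its slot, under the lever pivot, 8 mm above the bench; axes as the bank's. The pivot is 32 mm above this origin.
- sw_f_tip (a point): Point near the top of this flat lever, 34 mm from its pivot; the lever stands leaning towards or away from the robot and turns as easily as the ball levers; its top reaches 40 mm from the pivot
- masking_ring: Bystander, not to be disturbed: flat ring of masking tape, 92 mm across, 25 mm high; origin at its underside
- stamp: Bystander, not to be disturbed: upright wood-handled stamp, 26 x 50 mm, 74 mm high; origin at its underside
- tape_ring: Bystander, not to be disturbed: roll of parcel tape, 96 mm across, 48 mm high; origin at its underside
- ink_tin: Bystander, not to be disturbed: shut flat blue tin, 73 x 113 x 15 mm; origin at its underside
- felt_pen: Bystander, not to be disturbed: felt pen lying down, 135 mm long, 17 mm thick; origin at its underside
- blue_stick: Bystander, not to be disturbed: dark blue roll, 106 x 20 x 16 mm; origin at its underside
- key: The key as a whole, a straight piece 165 mm long, about 80 g, lying on its flat underside; origin at its underside below the handle centre, same axes as key_handle

How it is judged:
By the outcome, as a careful person would: the job done as asked, in the order asked, and still so for the second after the job is handed in, with the robot touching nothing.
It also fails if it takes over 58 s, if anything falls off the work surface, if the arm or the gripper's body presses on something with over 40 N, if the wrist force passes 120 N, or if a joint passes its speed limit or range.

## Working session

There is one attempt and no reset: what is moved stays moved. The work goes in short steps, Python scripts to look and compute and a tool call to move; the robot and the scene stay as the last step left them, time stands still between calls to the robot, and variables do not carry over. Pictures are saved under pics/ and viewed, about 8 in all and at most 12, crops included, and the job is handed in when it is done.

Besides the shell and the picture viewer there is one more tool, called after "Call:" as name([rows], argument=value, ...), one row to a line, values as JSON. servo_tool: Moves the arm, as the interface text tells. Its arguments: {"type":"object","properties":{"motion":{"type":"array"},"force":{"type":"number"}},"required":["motion"]}

```bash
ls; mkdir -p pics
python3 - <<'E'
from bench import *
import cv2,json
for n in("scene","top"):
    im=snapshot(n); cv2.imwrite(f"pics/{n}0.png",im)
    p=camera_params(n); print(n,{k:(v.tolist() if hasattr(v,'tolist') else v) for k,v in p.items()})
print(camera_params("wrist")); print(sense()); print(hold_point_z)
E
```

```text
pics
scene {'fx': 387.8963483276233, 'fy': 387.8963483276233, 'cx': 285.3961219558924, 'cy': 206.6479709106523, 'R': [[0.6165755956125034, -0.7868957088083556, 0.025093392637955562], [-0.344967180322739, -0.2986762953323463, -0.889825890332892], [0.7076949762399516, 0.5399885314203821, -0.455609708565559]], 't': [-365.08514769440694, 228.26047683536197, 602.2122472819842]}
top {'fx': 519.3128148989223, 'fy': 519.3128148989223, 'cx': 276.46005117150196, 'cy': 208.9281048514056, 'R': [[0.08145407968273606, -0.9966676974250182, -0.004328257449651065], [-0.9765851442188911, -0.0789437232602593, -0.2001233236001615], [0.1991147633753104, 0.02052777307258549, -0.9797611553530146]], 't': [-77.39320811179557, 527.6340590351266, 1374.2110868518346]}
{'fx': 333.98451589782485, 'fy': 333.98451589782485, 'cx': 279.65072911705005, 'cy': 207.02227588303114, 'tool_from_camera': array([[-1.07285895e-03, -9.62430356e-01, -2.71526535e-01,
         6.99857772e+01],
       [ 9.99999249e-01, -1.19363586e-03,  2.79653110e-04,
         5.73427523e-02],
       [-5.93250451e-04, -2.71526031e-01,  9.62430913e-01,
        -1.42348258e+02],
       [ 0.00000000e+00,  0.00000000e+00,  0.00000000e+00,
         1.00000000e+00]])}
{'time': 0.1, 'joint_pos': array([ 6.79280100e+01,  7.51064470e+00,  8.53255462e+01,  1.72319603e-03,
        8.72620506e+01, -4.89244037e+00]), 'qd': array([-0.01090259, -0.11157782, -0.0520327 ,  0.01472082,  0.00287438,
       -0.02145855]), 'joint_efforts': array([ 2.03192001e-03, -5.70956540e+01, -5.01939332e+01, -8.37437938e-05,
        8.32782331e-03, -2.68532929e-06]), 'tool_pos': array([176.98802572, 572.76322766, 230.32673747]), 'tcp_rot': array([-1.79902263e+02, -1.00933879e-02,  1.62820358e+02]), 'ft_force': array([-0.07168952,  0.81782337, -0.23993453]), 'wrist_torque': array([-0.03285992,  0.02290926,  0.01942164]), 'finger_gap': 85.57267529223815}
18.700000000000003
```

View pics/scene0.png

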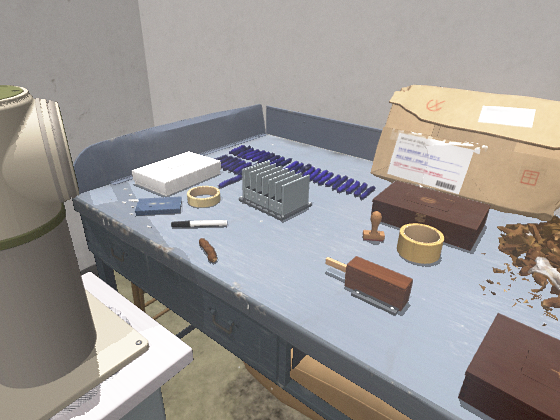

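View pics/top0.png

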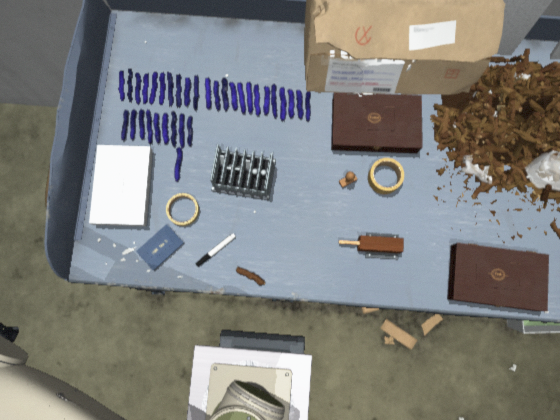

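The scene view shows the bank at about (277,190) and the sleeve at (375,283), with the key blade sticking out to the left (tip ~(327,261)). In the top view the bank is at (243,172), the sleeve at (381,244) and the blade tip at (339,242). Next I'll zoom in and get coarse positions.

```bash
cat > h.py <<'E'
import numpy as np,cv2
from bench import *
from scipy.spatial.transform import Rotation as Ro
def cam(n,s=None):
    p=camera_params(n)
    if n=="wrist":
        s=s or sense(); T=np.array(p["tool_from_camera"]); Rw=Ro.from_euler('xyz',s["tcp_rot"],degrees=True).as_matrix()
        Rc=Rw@T[:3,:3]; o=Rw@T[:3,3]+s["tool_pos"]
    else:
        Rc=np.array(p["R"]).T; o=-Rc@np.array(p["t"])
    return p,Rc,o
def ray(n,uv,z,s=None):
    p,Rc,o=cam(n,s); d=Rc@np.array([(uv[0]-p["cx"])/p["fx"],(uv[1]-p["cy"])/p["fy"],1])
    return o+d*(z-o[2])/d[2]
def proj(n,X,s=None):
    p,Rc,o=cam(n,s); c=Rc.T@(np.array(X)-o); return np.array([p["fx"]*c[0]/c[2]+p["cx"],p["fy"]*c[1]/c[2]+p["cy"]])
E
python3 - <<'E'
from h import *
for nm,uv,z in [("tip",(339,242),27),("mouth",(358,243),53),("sleeve end",(403,244),53),("bank TL",(217,147),92),("bank TR",(275,154),92),("bank BL",(211,187),92),("bank BR",(268,196),92),("pen",(216,249),8),("tin",(160,247),15),("mask",(182,210),25),("tape",(386,175),48),("stamp",(348,180),74),("shaving",(250,275),0),("stick",(178,163),8)]:
    print(nm,ray("top",uv,z).round())
im=cv2.imread("pics/top0.png")
a=cv2.resize(im[135:210,200:290],None,fx=6,fy=6,interpolation=cv2.INTER_CUBIC)
b=cv2.resize(im[225:265,330:410],None,fx=3,fy=3,interpolation=cv2.INTER_CUBIC)
c=np.zeros((570,540,3),np.uint8);c[:450]=a;c[450:570,:240]=b
cv2.imwrite("pics/crop1.png",c)
E
```

```text
tip [ 458. -214.   27.]
mouth [ 456. -262.   53.]
sleeve end [ 463. -384.   53.]
bank TL [684. 141.  92.]
bank TR [677. -19.  92.]
bank BL [570. 146.  92.]
bank BR [558. -10.  92.]
pen [414. 126.   8.]
tin [406. 281.  15.]
mask [513. 230.  25.]
tape [ 654. -331.   48.]
stamp [ 624. -223.   74.]
shaving [350.  25.   0.]
stick [654. 261.   8.]
```

View pics/crop1.png

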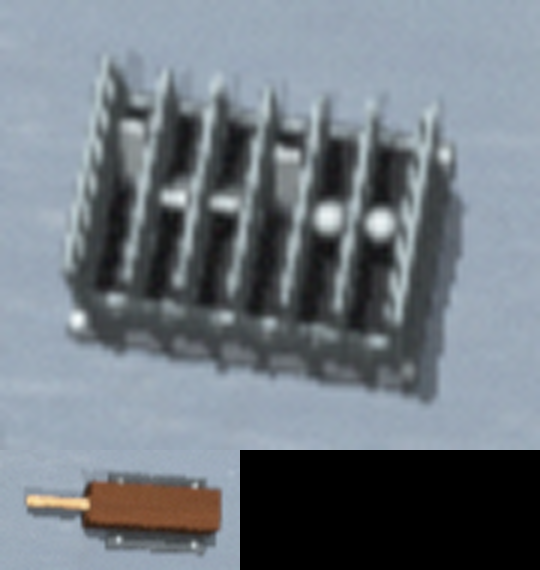

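The top crop shows six slots. The ball levers are in the two rightmost (crop (328,217) and (380,222)), and the flat lever next to them leans away at (285,180). The key blade points along +y. I'm moving towards the key.

Call:
servo_tool([
  [85,-35,-25,0,0,0,0],
  [85,-35,-25,0,0,0,0],
  [85,-35,-25,0,0,0,0],
  [85,-35,-25,0,0,0,0],
  [85,-35,-25,0,0,0,0],
  [85,-35,-25,0,0,0,0],
  [85,-35,-25,0,0,0,0],
  [85,-35,-25,0,0,0,0],
  [85,-35,-25,0,0,0,0],
  [85,-35,-25,0,0,0,0],
])

```text
time: 1.1
tool_pos: [441.2, 220.5, 225.2]
tcp_rot: [-179.6, -0.2, 163.4]
ft_force: [1.1, 0.8, 1.3]
finger_gap: 85.0
```

Call:
servo_tool([
  [85,-14,-40,0,0,0,0],
  [85,-14,-40,0,0,0,0],
  [85,-14,-40,0,0,0,0],
  [85,-14,-40,0,0,0,0],
  [85,-14,-40,0,0,0,0],
  [85,-14,-40,0,0,0,0],
  [85,-14,-40,0,0,0,0],
  [85,-14,-40,0,0,0,0],
  [85,-14,-40,0,0,0,0],
  [85,-14,-40,0,0,0,0],
])

```text
time: 2.1
tool_pos: [458.8, -220.1, 224.1]
tcp_rot: [-179.5, -0.5, 163.4]
ft_force: [1.1, -0.7, 0.6]
finger_gap: 85.0
```

Call:
servo_tool([
  [85,0,0,0,0,0,0.15],
  [85,0,0,0,0,0,0.15],
  [85,0,0,0,0,0,0.15],
  [85,0,0,0,0,0,0.15],
  [85,0,0,0,0,0,0.15],
  [85,0,0,0,0,0,0.15],
  [85,0,0,0,0,0,0.15],
  [85,0,0,0,0,0,0.15],
])

```text
time: 2.9
tool_pos: [455.0, -226.5, 219.3]
tcp_rot: [-179.0, 0.1, 94.3]
ft_force: [0.5, 0.1, 0.2]
finger_gap: 85.1
```

Run:
```python
from h import *
s=sense(); im=snapshot("wrist"); cv2.imwrite("pics/w1.png",im)
print(s["tool_pos"],s["tcp_rot"])
hsv=cv2.cvtColor(im,cv2.COLOR_BGR2HSV)
m=cv2.inRange(hsv,(8,60,150),(25,200,255))
for c in cv2.findContours(m,cv2.RETR_EXTERNAL,cv2.CHAIN_APPROX_NONE)[0]:
    if cv2.contourArea(c)>200:
        r=cv2.minAreaRect(c); b=cv2.boxPoints(r); print(cv2.contourArea(c),b.round(1).tolist())
        for z in (34,27): print(z,[ray("wrist",p,z,s)[:2].round(1).tolist() for p in b])
```

```text
[ 455.03762446 -226.5189433   219.28796394] [-1.78977147e+02  8.84006927e-02  9.42642103e+01]
1130.0 [[427.20001220703125, 283.8999938964844], [459.3999938964844, 238.1999969482422], [527.0, 285.79998779296875], [494.79998779296875, 331.5]]
34 [[617.8, -323.8], [640.6, -269.0], [724.3, -317.1], [704.3, -376.2]]
27 [[621.3, -327.3], [644.6, -271.4], [730.1, -320.5], [709.7, -380.9]]
205.5 [[443.3999938964844, 180.8000030517578], [459.79998779296875, 172.60000610351562], [468.20001220703125, 189.39999389648438], [451.79998779296875, 197.60000610351562]]
34 [[611.7, -210.5], [626.0, -201.2], [637.9, -217.2], [623.6, -226.8]]
27 [[615.2, -211.7], [629.7, -202.2], [641.9, -218.5], [627.3, -228.3]]
240.5 [[281.6000061035156, 203.89999389648438], [283.79998779296875, 168.60000610351562], [292.1000061035156, 169.10000610351562], [289.79998779296875, 204.39999389648438]]
34 [[454.1, -246.6], [453.6, -210.4], [461.7, -210.3], [462.5, -246.5]]
27 [[454.2, -248.5], [453.6, -211.5], [461.9, -211.4], [462.7, -248.4]]
```

View pics/w1.png

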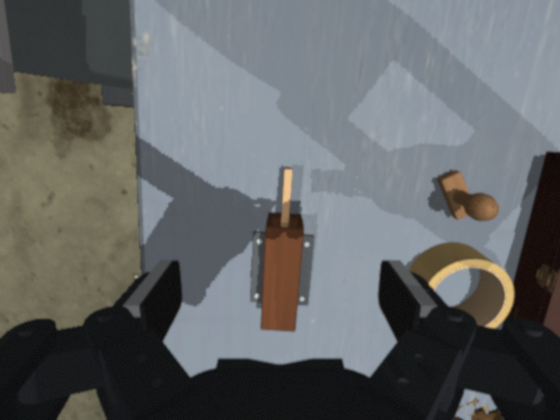

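The wrist view shows the blade at (288,169)–(284,213) and the sleeve top at (262–302, 228–330). I'll compute the sleeve axis and the tool shift to the blade grasp.

```bash
cat >> h.py <<'E'
def delta(target,yaw=None,s=None):
    s=s or sense(); R=Ro.from_euler('xyz',s["tcp_rot"],degrees=True)
    d=R.inv().apply(np.array(target)-s["tool_pos"])
    out=[d.round(1).tolist()]
    if yaw is not None: out.append((R.inv()*Ro.from_euler('xyz',[180,0,yaw],degrees=True)).as_rotvec().round(3).tolist())
    return out
E
python3 - <<'E'
from h import *
im=cv2.imread("pics/w1.png"); s=sense()
hsv=cv2.cvtColor(im,cv2.COLOR_BGR2HSV)
m=cv2.inRange(hsv,(0,110,20),(14,255,140)); m[:225]=0; m[:,:250]=0; m[:,320:]=0
m=cv2.morphologyEx(m,cv2.MORPH_OPEN,np.ones((5,5)))
c=max(cv2.findContours(m,0,2)[0],key=cv2.contourArea); x,y,w,h=cv2.boundingRect(c); print(x,y,w,h)
P=[]
for r in (235,260,290,320):
    q=np.where(m[r])[0]; a,b=[ray("wrist",(v,r),53,s) for v in(q[0],q[-1]+1)]; P.append((a+b)/2); print(r,q[0],q[-1],a.round(1),b.round(1))
d=P[0]-P[-1]; print("yaw",np.degrees(np.arctan2(d[1],d[0])))
for t in ((457.8,-237.5,10),(457.8,-237.5,60)): print(delta(t,91.5,s))
# blade from scene/top tip check
print(proj("top",(457.6,-210.4,34)),proj("scene",(457.6,-210.4,34)))
E
```

```text
262 225 41 105
235 266 302 [ 440.4 -274.1   53. ] [ 476.7 -271.5   53. ]
260 264 300 [ 439.8 -301.    53. ] [ 476.9 -298.3   53. ]
290 263 297 [ 440.5 -334.8   53. ] [ 476.6 -332.1   53. ]
320 262 294 [ 441.2 -370.5   53. ] [ 476.2 -367.8   53. ]
yaw 90.07922594996325
[[-10.8, 5.9, 209.1], [-0.018, 0.002, 0.038]]
[[-10.9, 5.0, 159.1], [-0.018, 0.002, 0.038]]
[338.08956784 241.86650332] [326.02605166 256.77638478]
```

Call:
servo_tool([
  [50,-5,3,20,-0.018,0,0.05],
  [50,-3,1,30,0,0,0],
  [50,-3,1,30,0,0,0],
  [50,0,0,30,0,0,0],
  [50,0,0,30,0,0,0],
  [50,0,0,20,0,0,0],
  [50,0,0,0,0,0,0],
], force=60)

```text
time: 3.65
tool_pos: [460.1, -237.8, 53.5]
tcp_rot: [179.9, 0.1, 91.9]
ft_force: [-0.4, -0.6, -0.2]
finger_gap: 49.9
```

Run:
```python
from h import *
s=sense(); print(s["tool_pos"],s["tcp_rot"],s["finger_gap"],delta((458,-238,10),91,s))
```

```text
[ 460.07113053 -237.75152647   53.49514811] [1.79922550e+02 1.34676701e-01 9.19409590e+01] 49.892101248584 [[-0.1, -2.1, 43.5], [0.001, 0.002, 0.016]]
```

Call:
servo_tool([
  [50,0,-2,20,0,0,0.016],
  [50,0,0,15,0,0,0],
  [50,0,0,7,0,0,0],
  [30,0,0,0,0,0,0],
  [14,0,0,0,0,0,0],
  [14,0,0,0,0,0,0],
  [14,0,0,0,0,0,0],
], force=60)

```text
time: 4.35
tool_pos: [461.4, -239.8, 15.3]
tcp_rot: [179.6, 0.3, 91.5]
ft_force: [0.3, -0.2, 0.2]
finger_gap: 13.8
```

Run:
```python
from h import *
s=sense(); im=snapshot("wrist"); print(s["tool_pos"],s["tcp_rot"],s["finger_gap"]); cv2.imwrite("pics/w2.png",im)
```

```text
[ 461.39030252 -239.79167757   15.2942823 ] [179.63935037   0.32390309  91.47204244] 13.7940256881105
```

View pics/w2.png

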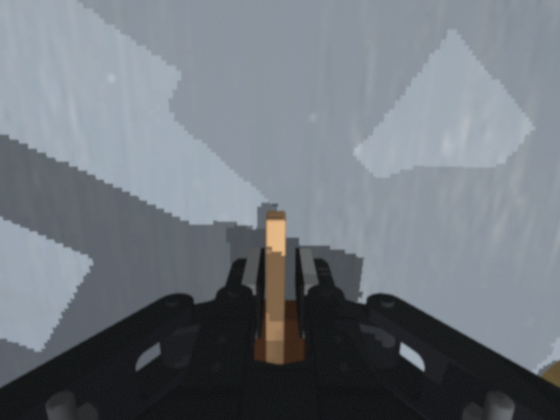

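The blade (tip at (276,212)) sits between the pads, about 2 mm left of their mid-line at column 280. I'll correct for that, lower a little and close.

Call:
servo_tool([
  [14,0,-2.5,6,0,0,0],
  [14,0,0,0,0,0,0],
  [0,0,0,0,0,0,0],
  [0,0,0,0,0,0,0],
  [0,0,0,0,0,0,0],
  [0,0,0,0,0,0,0],
  [0,0,0,0,0,0,0],
], force=70)

```text
time: 5.1
tool_pos: [459.7, -240.5, 10.2]
tcp_rot: [179.5, 0.4, 91.5]
ft_force: [-0.3, -0.4, 2.1]
finger_gap: 6.4
```

Call:
servo_tool([
  [0,0,0,-2,0,0,0],
  [0,10,0,0,0,0,0],
  [0,15,0,0,0,0,0],
  [0,15,0,0,0,0,0],
  [0,15,0,0,0,0,0],
  [0,0,0,0,0,0,0],
])

```text
time: 5.7
tool_pos: [456.8, -179.2, 10.8]
tcp_rot: [179.6, 0.3, 91.5]
ft_force: [0.2, -0.8, -0.6]
finger_gap: 6.8
```

Run:
```python
from h import *
s=sense(); print(s["tool_pos"],s["tcp_rot"],s["finger_gap"],s["ft_force"],s["wrist_torque"])
```

```text
[ 456.8244173  -179.2219632    10.78187693] [179.64011925   0.28386048  91.45838009] 6.754072663948527 [ 0.17591739 -0.84836494 -0.60118245] [ 0.12459213 -0.02862104 -0.00978725]
```

Call:
servo_tool([
  [0,15,0.8,0,0,0,0],
  [0,15,0.8,0,0,0,0],
  [0,15,0.8,0,0,0,0],
  [0,15,0.5,0,0,0,0],
  [0,20,0.5,0,0,0,0],
  [0,20,0,0,0,0,0],
  [0,0,0,0,0,0,0],
])

```text
time: 6.4
tool_pos: [457.5, -71.4, 10.6]
tcp_rot: [179.6, 0.4, 91.7]
ft_force: [1.1, 0.1, -0.7]
finger_gap: 6.5
```

Run:
```python
from h import *
s=sense(); print(s["tool_pos"],s["tcp_rot"],s["finger_gap"],s["ft_force"],s["wrist_torque"])
a=snapshot("wrist"); b=snapshot("scene")[180:340,270:450]; t=snapshot("top")[200:275,300:420]
c=np.zeros((570,800,3),np.uint8); c[:420,:560]=a; c[420:570,:240]=cv2.resize(t,(240,150)); c[250:570,440:800]=cv2.resize(b,(360,320),interpolation=cv2.INTER_CUBIC)
cv2.imwrite("pics/w3.png",c)
```

```text
[457.47780962 -71.44093009  10.58004721] [179.56596891   0.35539101  91.65850828] 6.53268591390869 [ 1.14634137  0.08108996 -0.67646837] [ 0.09380413  0.03727996 -0.01780626]
```

View pics/w3.png

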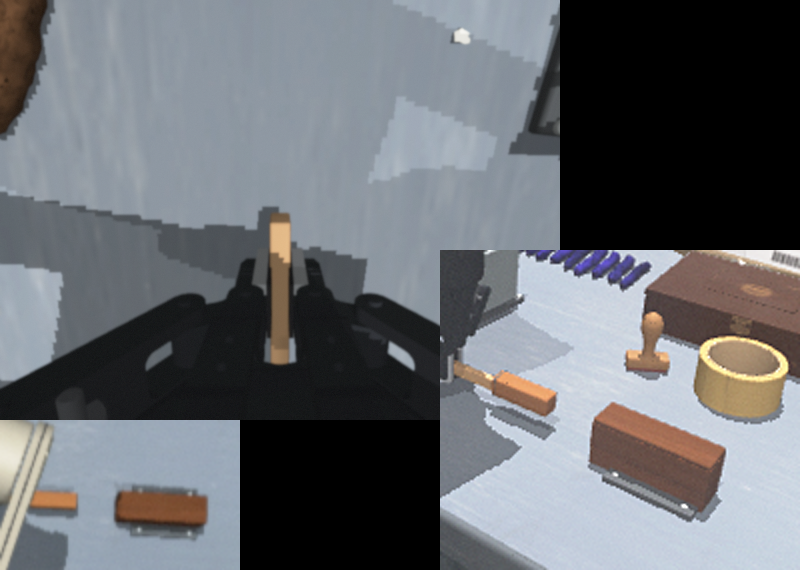

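The composite shows the key clear of the sleeve, level and centred between the pads (tip at (280,215) in the wrist view). The pad tips reach about 10 mm below the key's underside, so I'll tilt it to rest the handle end on the bench first, then ease the blade down.

Call:
servo_tool([
  [0,0,0,3,0,0.04,0],
  [0,0,0,3,0,0.04,0],
  [0,0,0,0,0,0,0],
  [0,0,0,0,0,0,0],
])

```text
time: 6.95
tool_pos: [458.9, -76.5, 5.4]
tcp_rot: [179.4, -4.2, 91.5]
ft_force: [-0.2, 0.1, -1.5]
finger_gap: 6.8
```

Call:
servo_tool([
  [0,0,0,2,0,0,0],
  [0,0,0,0,0,0,0],
])

```text
time: 7.15
tool_pos: [458.9, -76.9, 3.4]
tcp_rot: [179.4, -4.1, 91.5]
ft_force: [-0.6, 0.6, -1.3]
finger_gap: 6.7
```

Call:
servo_tool([
  [0,0,0,1.5,0,0,0],
  [0,0,0,0,0,0,0],
])

```text
time: 7.35
tool_pos: [459.0, -76.6, 1.9]
tcp_rot: [179.4, -4.0, 91.5]
ft_force: [0.2, 0.3, -1.5]
finger_gap: 6.7
```

Run:
```python
from h import *
s=sense(); print(s["tool_pos"],s["tcp_rot"],s["finger_gap"],s["ft_force"],s["wrist_torque"])
b=snapshot("scene")[200:300,230:390]; cv2.imwrite("pics/s4.png",cv2.resize(b,None,fx=5,fy=5,interpolation=cv2.INTER_CUBIC))
```

```text
[459.03158524 -76.60812708   1.8760301 ] [179.41632772  -4.02190696  91.49496685] 6.68561873435308 [ 0.16926884  0.34825136 -1.52324762] [-0.0038872  -0.00103246 -0.01535052]
```

View pics/s4.png

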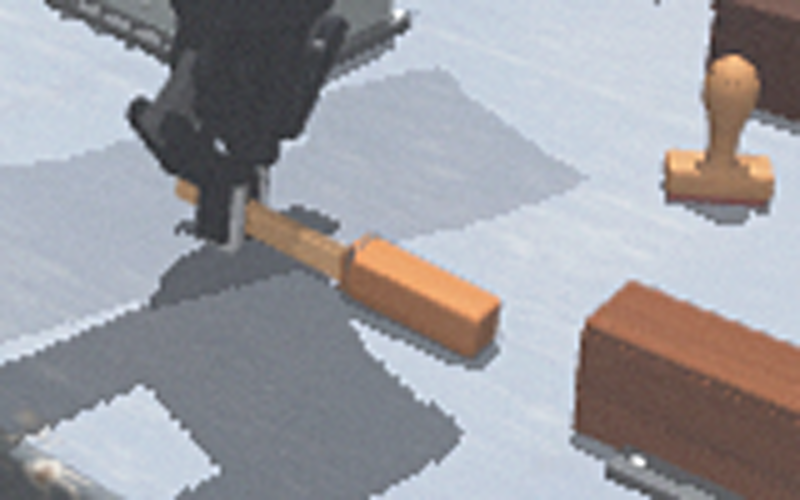

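The handle end is at the bench (wrist torque down to about 0) and the tips are close to the bench. I'll ease the grip.

Call:
servo_tool([
  [7,0,0,0,0,0,0],
  [7.4,0,0,0,0,0,0],
  [7.7,0,0,0,0,0,0],
  [7.9,0,0,0,0,0,0],
  [8.1,0,0,0,0,0,0],
  [8.4,0,0,0,0,0,0],
  [9,0,0,0,0,0,0],
  [10,0,0,0,0,0,0],
  [12,0,0,0,0,0,0],
], force=20)

```text
time: 8.3
tool_pos: [459.7, -76.6, 2.5]
tcp_rot: [179.4, -4.0, 91.5]
ft_force: [-0.7, -0.9, 0.1]
finger_gap: 11.9
```

Call:
servo_tool([
  [16,0,0,-1,0,0,0],
  [22,0,0,-20,0,0,0],
  [30,0,0,-40,0,0,0],
  [60,0,0,-40,0,-0.07,0],
  [60,0,0,-40,0,0,0],
  [60,-30,0,-40,0,0,0],
  [60,-40,0,-10,0,0,0],
  [60,0,0,0,0,0,0],
])

```text
time: 9.1
tool_pos: [457.7, -154.5, 200.0]
tcp_rot: [179.5, 0.2, 91.6]
ft_force: [0.3, 1.2, -0.0]
finger_gap: 60.0
```

```bash
cat > key.py <<'E'
from h import *
def key(tag):
    s=sense(); im=snapshot("wrist"); cv2.imwrite(f"pics/{tag}.png",im); print(s["tool_pos"].round(1),s["tcp_rot"].round(2))
    hsv=cv2.cvtColor(im,cv2.COLOR_BGR2HSV)
    m=cv2.inRange(hsv,(5,90,110),(25,255,255)); m=cv2.morphologyEx(m,cv2.MORPH_OPEN,np.ones((3,3)))
    for c in cv2.findContours(m,0,1)[0]:
        if cv2.contourArea(c)>700:
            print(cv2.contourArea(c),[ray("wrist",p,11,s)[:2].round(1).tolist() for p in cv2.boxPoints(cv2.minAreaRect(c))],cv2.boundingRect(c))
    return s,im,m
E
python3 -c "
from key import *; key('w5')"
```

```text
[ 457.7 -154.5  200. ] [179.52   0.22  91.61]
1881.5 [[439.9, -293.2], [478.1, -292.4], [481.1, -370.6], [440.7, -371.4]] (260, 304, 35, 59)
1079.5 [[449.3, -149.2], [470.5, -148.7], [472.9, -213.2], [450.6, -213.7]] (271, 178, 22, 61)
775.5 [[448.2, -47.2], [465.7, -46.7], [469.4, -146.7], [450.3, -147.2]] (272, 69, 20, 108)
```

View pics/w5.png

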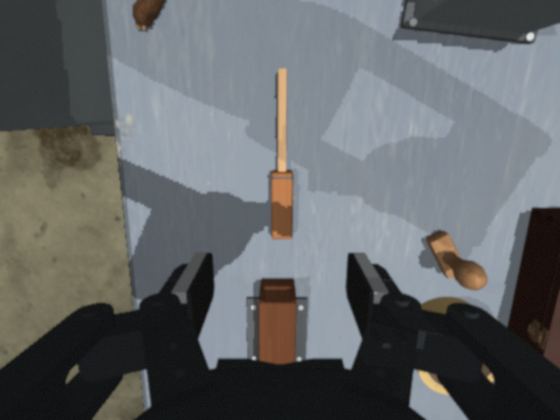

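The key lies flat and free: tip at (282,70), handle (271–293, 172–239), centre about (460,-178), yaw about 91.6°. Next I take it by the handle.

Call:
servo_tool([
  [50,-12,1.5,40,0.008,0,0],
  [45,-11,1,40,0,0,0],
  [45,0,0,40,0,0,0],
  [45,0,0,30,0,0,0],
  [45,0,0,20,0,0,0],
  [45,0,0,0,0,0,0],
], force=80)

```text
time: 9.75
tool_pos: [460.3, -172.0, 22.0]
tcp_rot: [-180.0, -0.1, 91.6]
ft_force: [-0.3, -0.5, -0.7]
finger_gap: 45.4
```

```bash
python3 -c "
from key import *; s,im,m=key('w6'); print(delta((460.3,-178,2),91.6,s))"
```

```text
[ 460.3 -172.    22. ] [-1.7996e+02 -6.0000e-02  9.1590e+01]
1436.5 [[451.2, -193.8], [471.8, -193.2], [472.9, -216.6], [451.5, -217.2]] (263, 296, 41, 40)
1390.0 [[449.2, -151.1], [470.8, -150.6], [471.7, -169.2], [449.4, -169.8]] (260, 217, 46, 37)
3215.0 [[453.9, -58.6], [461.2, -58.4], [464.3, -142.3], [455.7, -142.5]] (274, 0, 19, 201)
[[-6.0, -0.1, 19.9], [-0.001, -0.001, -0.0]]
```

Call:
servo_tool([
  [45,-6,0,10,0,0,0],
  [45,0,0,7,0,0,0],
  [45,0,0,3,0,0,0],
  [30,0,0,0,0,0,0],
  [10,0,0,0,0,0,0],
  [10,0,0,0,0,0,0],
  [10,0,0,0,0,0,0],
  [10,0,0,0,0,0,0],
], force=80)

```text
time: 10.6
tool_pos: [465.7, -180.1, 7.8]
tcp_rot: [179.5, 0.2, 91.6]
ft_force: [-0.6, 1.3, -0.6]
finger_gap: 20.2
```

Call:
servo_tool([
  [10,0,0,-20,0,0,0],
  [10,0,0,-40,0,0,0],
  [10,0,0,-40,0,0,0],
  [10,0,0,-40,0,0,0],
  [10,0,0,-30,0,0,0],
  [10,40,-8,0,0,0,0],
  [10,40,-8,0,0,0,0],
  [10,40,-8,0,0,0,0],
  [10,40,-8,0,0,0,0],
  [10,30,-8,0,0,0,0],
])

```text
time: 11.6
tool_pos: [417.5, 12.3, 185.0]
tcp_rot: [179.3, 0.2, 91.2]
ft_force: [1.1, 0.0, -0.8]
finger_gap: 20.4
```

Call:
servo_tool([
  [10,0,0,0,0,0,0.14],
  [10,0,0,0,0,0,0.14],
  [10,0,0,0,0,0,0.14],
  [10,0,0,0,0,0,0.14],
  [10,0,0,0,0,0,0.14],
  [10,0,0,0,0,0,0.14],
  [10,0,0,0,0,0,0.14],
  [10,0,0,0,0,0,0.14],
  [10,0,0,0,0,0,0.14],
  [10,0,0,0,0,0,0.14],
])

```text
time: 12.6
tool_pos: [415.0, 17.8, 184.9]
tcp_rot: [179.8, -0.7, 8.3]
ft_force: [-1.0, -0.3, -0.4]
finger_gap: 20.5
```

Call:
servo_tool([
  [10,0,0,0,0,0,0.14],
  [10,0,0,0,0,0,0.14],
  [10,0,0,0,0,0,0],
  [10,0,0,0,0,0,0],
])

```text
time: 13.0
tool_pos: [414.5, 17.9, 184.7]
tcp_rot: [180.0, -0.7, -8.3]
ft_force: [0.2, 0.1, -0.6]
finger_gap: 20.1
```

```bash
python3 -c "
from key import *; s,im,m=key('w7'); print(s['finger_gap'],s['ft_force'],s['joint_pos'].round())"
```

```text
[414.5  17.9 184.7] [180.    -0.71  -8.33]
2518.0 [[328.4, 52.8], [322.3, 10.7], [239.7, 21.5], [246.3, 66.2]] (259, 273, 42, 70)
2371.5 [[395.5, 48.1], [389.9, -2.1], [329.7, 3.7], [335.5, 56.3]] (253, 210, 52, 58)
3455.5 [[575.8, 6.2], [573.1, -12.1], [409.3, 11.0], [412.4, 32.1]] (266, 0, 23, 193)
20.1127184645339 [ 0.16211868  0.10735363 -0.63964911] [ -5. -22. 117.  -0.  84.  94.]
```

View pics/w7.png

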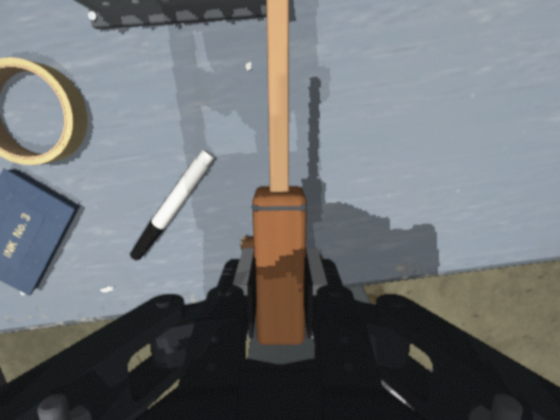

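The key is aligned with the tool axis (blade column 278–280). The bank's front edge runs (95,25)–(295,15), so bank yaw is about -5°. I'll raise and move to see the bank from above.

Call:
servo_tool([
  [10,0,8,-33,0,0,-0.03],
  [10,20,8,-32,0,0,-0.03],
  [10,30,10,0,0,0,0],
  [10,30,10,0,0,0,0],
  [10,0,0,0,0,0,0],
])

```text
time: 13.55
tool_pos: [491.8, -25.7, 252.4]
tcp_rot: [179.9, -0.7, -3.7]
ft_force: [-1.5, -0.2, -1.2]
finger_gap: 20.1
```

```bash
python3 -c "
from key import *; s,im,m=key('w8'); print(s['finger_gap'],s['ft_force'],s['joint_pos'].round())"
```

```text
[491.8 -25.7 252.4] [179.93  -0.7   -3.7 ]
2682.5 [[368.9, 10.1], [365.3, -44.0], [265.8, -39.1], [269.6, 18.3]] (258, 274, 44, 69)
2459.5 [[452.8, 9.2], [448.8, -51.7], [374.7, -48.2], [378.9, 15.6]] (253, 210, 52, 58)
1527.0 [[466.5, -288.8], [467.0, -350.3], [427.9, -358.8], [427.3, -295.8]] (508, 179, 52, 36)
3538.5 [[673.9, -24.1], [672.6, -44.7], [472.0, -33.9], [473.5, -10.1]] (267, 0, 22, 193)
20.138728149846024 [-1.50158796 -0.23446983 -1.15560304] [ -9. -11. 101.  -0.  89.  85.]
```

View pics/w8.png

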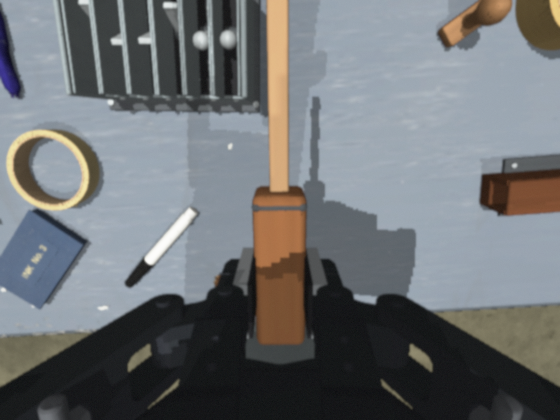

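The bank is at top left. The balls are at (201,40) and (228,39), and the wall tops end near row 97. I'll extract them numerically.

Run:
```python
from h import *
s=sense(); im=cv2.imread("pics/w8.png"); g=cv2.cvtColor(im,cv2.COLOR_BGR2GRAY)
for c0 in ((201,40),(228,39)):
    x,y=c0; w=g[y-11:y+12,x-11:x+12]; m=(w>125).astype(np.uint8)
    n,l,st,ce=cv2.connectedComponentsWithStats(m); k=l[11,11]; print("ball px",ce[k]+[x-11,y-11],st[k],ray("wrist",ce[k]+[x-11,y-11],71,s).round(1))
for r in (15,30,60,75,90):
    row=g[r,50:262].astype(int); print(r,[(i+50,row[i]) for i in range(1,211) if row[i]>=row[i-1] and row[i]>row[i+1] and row[i]>110])
for uv in ((254.7,171.2),(263.3,172.2)): print("top cam",ray("top",uv,71).round(1))
```

```text
ball px [203.69760479  39.0748503 ] [  3   0  20  23 334] [627.2  33.9  71. ]
ball px [229.19678715  37.73092369] [  3   0  19  23 249] [626.8  11.2  71. ]
15 [(51, np.int64(161)), (56, np.int64(186)), (63, np.int64(164)), (92, np.int64(181)), (120, np.int64(176)), (122, np.int64(181)), (151, np.int64(185)), (169, np.int64(117)), (172, np.int64(114)), (179, np.int64(158)), (181, np.int64(153)), (210, np.int64(155)), (238, np.int64(150)), (243, np.int64(162))]
30 [(51, np.int64(163)), (58, np.int64(188)), (65, np.int64(165)), (94, np.int64(180)), (123, np.int64(185)), (151, np.int64(180)), (180, np.int64(160)), (209, np.int64(183)), (228, np.int64(134)), (237, np.int64(152)), (243, np.int64(164))]
60 [(51, np.int64(173)), (54, np.int64(168)), (56, np.int64(166)), (58, np.int64(164)), (63, np.int64(190)), (70, np.int64(159)), (98, np.int64(171)), (126, np.int64(181)), (155, np.int64(170)), (183, np.int64(159)), (210, np.int64(176)), (238, np.int64(139)), (243, np.int64(163))]
75 [(51, np.int64(160)), (56, np.int64(160)), (59, np.int64(160)), (65, np.int64(187)), (72, np.int64(157)), (99, np.int64(170)), (126, np.int64(168)), (128, np.int64(166)), (156, np.int64(171)), (184, np.int64(152)), (212, np.int64(169)), (239, np.int64(142)), (243, np.int64(160))]
90 [(55, np.int64(162)), (57, np.int64(162)), (63, np.int64(162)), (67, np.int64(187)), (74, np.int64(151)), (101, np.int64(173)), (129, np.int64(174)), (157, np.int64(174)), (185, np.int64(149)), (211, np.int64(148)), (213, np.int64(143)), (239, np.int64(139)), (244, np.int64(159))]
top cam [629.4  33.6  71. ]
top cam [628.5   9.8  71. ]
```

Run:
```python
from h import *
s=sense()
W={0:(63,65,70,72,74),1:(92,94,98,99,101),2:(121,123,126,127,129),3:(151,151,155,156,157),4:(180,180,183,184,185),5:(210,209,210,212,212),6:(238,237,238,239,239)}
rows=(15,30,60,75,90); A=[];b=[]
for k,v in W.items():
    P=np.array([ray("wrist",(u,r),92,s)[:2] for u,r in zip(v,rows)])
    A+= [[x-600,1,-k] for x in P[:,0]]; b+=list(P[:,1]); print(k,P[0].round(1),P[-1].round(1))
q=np.linalg.lstsq(np.array(A),np.array(b),rcond=None)[0]; print("slope",q, "yaw",np.degrees(np.arctan(q[0])))
for k in(3.5,4.5,5.5): print("slot",k,"y at x=600",q[1]-k*q[2],"at 480",q[1]-k*q[2]-120*q[0])
# blade in tool frame: pixels of blade at rows; blade top 7.8..: underside at TCPz-7.8, blade top z = TCP-(-6.2)
im=cv2.imread("pics/w8.png"); hsv=cv2.cvtColor(im,cv2.COLOR_BGR2HSV); m=cv2.inRange(hsv,(5,90,110),(25,255,255))
Rw=Ro.from_euler('xyz',s["tcp_rot"],degrees=True)
for r in (5,60,120,170):
    u=np.where(m[r,255:300])[0]+255; print(r,u[0],u[-1],[Rw.inv().apply(ray("wrist",(v,r),s["tool_pos"][2]+6.2,s)-s["tool_pos"]).round(1).tolist() for v in (u[0],u[-1]+1)])
```

```text
0 [647.9 141.9] [590.2 146. ]
1 [646.3 118.3] [588.7 122.9]
2 [644.8  94.7] [587.1  98.8]
3 [643.2  70.4] [585.6  74.8]
4 [641.6  46.8] [584.   50.8]
5 [640.   22.4] [582.5  27.7]
6 [ 6.385e+02 -3.000e-01] [580.9   4.5]
slope [-7.29548924e-02  1.45303697e+02  2.37714647e+01] yaw -4.172615108078316
slot 3.5 y at x=600 62.10356996064117 at 480 70.85815704717491
slot 4.5 y at x=600 38.33210521732552 at 480 47.086692303859266
slot 5.5 y at x=600 14.560640474009858 at 480 23.3152275605436
5 267 287 [[105.7, -5.0, -5.0], [105.6, 2.7, -5.0]]
60 268 287 [[87.1, -4.8, -5.2], [87.1, 2.8, -5.2]]
120 269 287 [[65.0, -4.6, -5.5], [65.0, 2.9, -5.5]]
170 270 287 [[45.1, -4.4, -5.7], [45.1, 3.0, -5.7]]
```

Call:
servo_tool([
  [10,-25,-16,0,0,-0.012,0.015],
  [10,-25,-16,0,0,0,0],
  [10,-21,-15,0,0,0,0],
  [10,0,0,0,0,0,0],
  [10,0,0,35,0,0,0],
  [10,0,0,40,0,0,0],
  [10,0,0,40,0,0,0],
  [10,0,0,35,0,0,0],
  [10,0,0,25,0,0,0],
  [10,0,0,0,0,0,0],
])

```text
time: 14.6
tool_pos: [417.7, 29.3, 72.2]
tcp_rot: [180.0, -0.1, -3.4]
ft_force: [0.1, -0.4, -1.6]
finger_gap: 19.8
```

Run:
```python
from h import *
s=sense(); im=snapshot("wrist"); cv2.imwrite("pics/w9.png",im); print(s["tool_pos"],s["tcp_rot"],s["finger_gap"])
hsv=cv2.cvtColor(im,cv2.COLOR_BGR2HSV); m=cv2.inRange(hsv,(5,90,110),(25,255,255))
for r in (5,100,170):
    u=np.where(m[r,255:300])[0]+255; print(r,u[0],u[-1])
print(delta((430,25.5,72),-4.6,s))
```

```text
[417.6873924   29.3416175   72.15588043] [ 1.79975778e+02 -1.26320942e-01 -3.40323285e+00] 19.835051807917644
5 267 287
100 269 287
170 270 287
[[12.5, 3.1, 0.2], [0.0, -0.002, 0.021]]
```

Call:
servo_tool([
  [10,12,3,0,0,0,0.021],
  [10,0,0,0,0,0,0],
  [10,0,0,0,0,0,0],
])

```text
time: 14.95
tool_pos: [433.2, 25.3, 78.8]
tcp_rot: [180.0, -0.5, -4.5]
ft_force: [0.2, 0.7, 0.6]
finger_gap: 19.7
```

Run:
```python
from h import *
s=sense(); print(s["tool_pos"],s["tcp_rot"],delta((430,25.5,72),-4.6,s))
t=snapshot("top")[130:225,195:315]; c=snapshot("scene")[150:250,215:335]
cv2.imwrite("pics/c10.png",np.vstack([cv2.resize(t,None,fx=4,fy=4*1.0,interpolation=cv2.INTER_CUBIC)[:300],cv2.resize(c[:72],None,fx=4,fy=4,interpolation=cv2.INTER_CUBIC)]))
```

```text
[433.24969705  25.31459876  78.79631615] [179.98780326  -0.53826107  -4.49757119] [[-3.3, 0.1, 6.8], [0.0, -0.009, 0.002]]
```

View pics/c10.png

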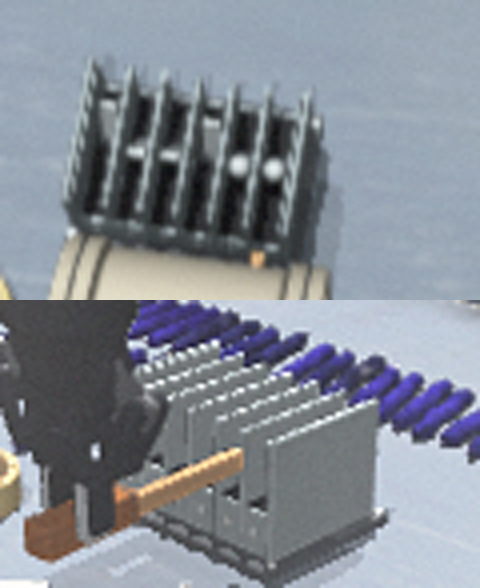

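The key tip is at top-crop (258,257), just in front of the rightmost slot, with ball B at (273,168). In the scene crop the tip lines up with the slot beside the outer wall. TCP z has drifted up 7 mm, so I'll check the lateral alignment in the same camera.

Run:
```python
from h import *
s=sense(); im=snapshot("top"); hsv=cv2.cvtColor(im,cv2.COLOR_BGR2HSV)
m=cv2.inRange(hsv,(8,80,110),(25,255,255)); m[:185]=0;m[200:]=0;m[:,:240]=0;m[:,285:]=0
print(cv2.connectedComponentsWithStats(m)[2:]) 
R=Ro.from_euler('xyz',s["tcp_rot"],degrees=True)
for d in (125,130): 
    P=s["tool_pos"]+R.apply([d,-1.2,-6]); print("pred tip top",P.round(1),proj("top",P))
g=cv2.cvtColor(im,cv2.COLOR_BGR2GRAY)
for (x,y) in ((255,171),(263,172)):
    w=g[y-4:y+5,x-4:x+5]; k=w>170; ys,xs=np.where(k); print("ball",xs.mean()+x-4,ys.mean()+y-4,k.sum(), ray("top",(xs.mean()+x-4,ys.mean()+y-4),73).round(1))
```

```text
(array([[     0,      0,    560,    420, 235188],
       [   258,    193,      3,      4,     12]], dtype=int32), array([[279.50104597, 209.50076535],
       [259.        , 194.5       ]]))
pred tip top [558.   16.7  86. ] [258.30580607 195.65608929]
pred tip top [563.   16.3  86. ] [258.61315417 193.87017674]
ball 255.0 170.33333333333334 15 [631.4  32.9  73. ]
ball 262.3333333333333 171.13333333333333 15 [630.8  12.6  73. ]
```

Call:
servo_tool([
  [10,-2,0,7,0,-0.006,0],
  [10,0,0,0,0,0,0],
  [10,0,0,0,0,0,0],
])

```text
time: 15.4
tool_pos: [430.7, 25.8, 71.3]
tcp_rot: [180.0, -0.2, -4.5]
ft_force: [0.7, 0.4, -0.8]
finger_gap: 20.0
```

Call:
servo_tool([
  [10,8,0,0.5,0,0,0],
  [10,8,0,0,0,0,0],
  [10,8,0,0,0,0,0],
  [10,0,0,0,0,0,0],
])

```text
time: 15.8
tool_pos: [457.0, 23.7, 70.8]
tcp_rot: [180.0, -0.2, -4.5]
ft_force: [0.3, -1.3, -0.3]
finger_gap: 20.2
```

Run:
```python
from h import *
s=sense(); x=s["tool_pos"][0]; print(s["tool_pos"],s["tcp_rot"],s["ft_force"],s["wrist_torque"],delta((x,13.1+.073*(600-x),71.5),-4.6,s))
```

```text
[456.98435996  23.74618677  70.77020071] [179.99076153  -0.22959456  -4.45466467] [ 0.33352075 -1.25666761 -0.26105367] [ 0.05263736  0.079808   -0.00357406] [[0.0, 0.2, -0.7], [0.0, -0.004, 0.003]]
```

Call:
servo_tool([
  [10,8,0,-0.5,0,0,0],
  [10,8,0,0,0,0,0],
  [10,8,0,0,0,0,0],
  [10,4,0,0,0,0,0],
  [10,0,0,0,0,0,0],
])

```text
time: 16.3
tool_pos: [487.9, 21.3, 71.3]
tcp_rot: [180.0, -0.2, -4.5]
ft_force: [0.8, -0.2, -0.1]
finger_gap: 20.0
```

Call:
servo_tool([
  [10,4,0,0,0,0,0],
  [10,4,0,0,0,0,0],
  [10,4,0,0,0,0,0],
  [10,0,0,0,0,0,0],
])

```text
time: 16.7
tool_pos: [499.4, 20.4, 70.8]
tcp_rot: [180.0, -0.0, -4.4]
ft_force: [-0.1, 1.0, -0.8]
finger_gap: 20.0
```

Call:
servo_tool([
  [10,4,0,0,0,0,0],
  [10,4,0,0,0,0,0],
  [10,4,0,0,0,0,0],
  [10,0,0,0,0,0,0],
])

```text
time: 17.1
tool_pos: [512.2, 19.5, 70.7]
tcp_rot: [180.0, -0.0, -4.4]
ft_force: [-1.0, 0.9, -0.7]
finger_gap: 20.1
```

Run:
```python
from h import *
s=sense(); x=s["tool_pos"][0]; print(s["tool_pos"],s["tcp_rot"],s["ft_force"],s["wrist_torque"],delta((x,13.1+.073*(600-x),71.5),-4.6,s))
```

```text
[512.15975284  19.46487921  70.67357312] [ 1.79986507e+02 -2.30130255e-02 -4.44967725e+00] [-1.00688022  0.94357473 -0.67031238] [ 0.01717803  0.14032831 -0.0256818 ] [[-0.0, -0.0, -0.8], [0.0, -0.0, 0.003]]
```

Call:
servo_tool([
  [10,3,0,0,0,0,0],
  [10,3,0,0,0,0,0],
  [10,0,0,0,0,0,0],
])

```text
time: 17.4
tool_pos: [514.7, 19.3, 68.6]
tcp_rot: [180.0, 0.5, -4.4]
ft_force: [-0.3, 0.6, -0.4]
finger_gap: 19.9
```

Call:
servo_tool([
  [10,3,0,0,0,0,0],
  [10,0,0,0,0,0,0],
])

```text
time: 17.6
tool_pos: [514.8, 19.3, 67.1]
tcp_rot: [180.0, 0.9, -4.4]
ft_force: [-2.4, 0.4, 2.4]
finger_gap: 20.0
```

Call:
servo_tool([
  [10,2,0,0,0,0,0],
  [10,0,0,0,0,0,0],
])

```text
time: 17.8
tool_pos: [514.8, 19.3, 66.4]
tcp_rot: [180.0, 1.2, -4.4]
ft_force: [-3.7, -0.1, 4.5]
finger_gap: 19.8
```

```bash
cat > ball.py <<'E'
from h import *
s=sense(); print(s["tool_pos"],s["tcp_rot"],s["ft_force"],s["wrist_torque"])
im=snapshot("top"); g=cv2.cvtColor(im,cv2.COLOR_BGR2GRAY); cv2.imwrite("pics/tb.png",im)
B=Ro.from_euler('z',-4.2,degrees=True).as_matrix()
for k,y0 in (("A",37.5),("B",13.7)):
    for x0 in (627,657):
        P=np.array([x0,y0-.073*(x0-600),73]); u=proj("top",P).round().astype(int); w=g[u[1]-4:u[1]+5,u[0]-4:u[0]+5]; m=w>165; ys,xs=np.where(m)
        print(k,x0,u,"bright",m.sum(),w.max(), (ray("top",(xs.mean()+u[0]-4,ys.mean()+u[1]-4),73).round(1) if m.sum() else None))
E
python3 ball.py
```

```text
[514.8364892   19.34581725  66.40978369] [179.96652457   1.18124127  -4.42284291] [-3.71990616 -0.1178277   4.52655095] [0.01541026 0.04314302 0.00101538]
A 627 [254 172] bright 81 231 [626.5  35.2  73. ]
A 657 [256 161] bright 81 222 [658.3  32.5  73. ]
B 627 [263 172] bright 81 230 [628.5  10.5  73. ]
B 657 [264 162] bright 81 220 [657.2  10.3  73. ]
```

Call:
servo_tool([
  [10,-2,0,-4.5,0,0.018,0],
  [10,0,0,0,0,0,0],
  [10,6,0,0,0,0,0],
  [10,6,0,0,0,0,0],
])

```text
time: 18.25
tool_pos: [515.6, 19.7, 67.8]
tcp_rot: [180.0, 1.3, -4.4]
ft_force: [-29.1, 3.4, 7.2]
finger_gap: 20.3
```

Run:
```python
from h import *
s=sense(); print(s["tool_pos"],s["tcp_rot"],s["ft_force"],s["wrist_torque"],s["joint_pos"].round(1))
```

```text
[515.5815306   19.73425451  67.78103231] [179.97951143   1.26591678  -4.38032425] [-29.05429295   3.4376898    7.23128853] [0.51741011 3.90596557 0.17416997] [ -3.5   4.  106.7  -0.   70.5  90.9]
```

A 29 N stop, so lever B should be at its end. I'll retract, rise and check.

Call:
servo_tool([
  [10,-4,0,-2,0,0.01,0],
  [10,-10,0,-1,0,0.01,0],
  [10,-15,0,0,0,0,0],
  [10,-15,0,0,0,0,0],
  [10,-20,0,0,0,0,0],
  [10,-20,0,0,0,0,0],
  [10,-10,0,0,0,0,0],
  [10,0,0,0,0,0,0],
])

```text
time: 19.05
tool_pos: [422.5, 26.9, 72.2]
tcp_rot: [180.0, -0.4, -4.4]
ft_force: [0.3, -0.4, -1.4]
finger_gap: 19.7
```

Call:
servo_tool([
  [10,0,0,-40,0,0,0],
  [10,0,0,-45,0,0,0],
  [10,0,0,-45,0,0,0],
  [10,20,20,-45,0,0,0],
  [10,35,25,0,0,0,0],
  [10,20,0,0,0,0,0],
  [10,0,0,0,0,0,0],
])

```text
time: 19.75
tool_pos: [499.4, -24.7, 255.6]
tcp_rot: [179.9, -1.2, -4.3]
ft_force: [-0.8, 0.1, -1.4]
finger_gap: 20.1
```

Run:
```python
from h import *
s=sense(); print(s["tool_pos"],s["tcp_rot"],s["finger_gap"])
im=snapshot("wrist"); cv2.imwrite("pics/w11.png",im); g=cv2.cvtColor(im,cv2.COLOR_BGR2GRAY)
for k,y0 in (("A",37.5),("B",13.7)):
    for x0 in (627,657):
        print(k,x0,proj("wrist",(x0,y0-.073*(x0-600),71),s).round())
m=cv2.inRange(im,(120,120,120),(255,255,255))
c=cv2.HoughCircles(cv2.medianBlur(g,3)[:150],cv2.HOUGH_GRADIENT,1,12,param1=100,param2=11,minRadius=6,maxRadius=12)
if c is not None:
    for u,v,r in c[0]:
        if 100<u<300: print(u,v,r,ray("wrist",(u,v),71,s).round(1))
hsv=cv2.cvtColor(im,cv2.COLOR_BGR2HSV); mm=cv2.inRange(hsv,(5,90,110),(25,255,255))
R=Ro.from_euler('xyz',s["tcp_rot"],degrees=True)
for r in (5,60,120,170,180,185,190,194):
    u=np.where(mm[r,250:310])[0]+250; print(r,u[0],u[-1])
```

```text
[499.38689614 -24.73262105 255.64342257] [179.89918232  -1.23587535  -4.33809822] 20.109338632807496
A 627 [203.  55.]
A 657 [201.  18.]
B 627 [229.  52.]
B 657 [228.  15.]
202.5 52.5 8.0 [628.7  35.7  71. ]
231.5 98.5 6.9 [587.2  14.   71. ]
227.5 19.5 8.0 [653.8  10.   71. ]
140.5 115.5 6.9 [578.5 101.8  71. ]
5 268 288
60 268 288
120 269 288
170 271 287
180 271 287
185 270 288
190 269 289Traceback (most recent call last):
  File "<stdin>", line 15, in <module>
IndexError: index 0 is out of bounds for axis 0 with size 0
```

Run:
```python
import cv2
im=cv2.imread("pics/w11.png")[0:75,175:265]
cv2.imwrite("pics/c12.png",cv2.resize(im,None,fx=8,fy=8,interpolation=cv2.INTER_NEAREST))
```

```text
(no output)
```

View pics/c12.png

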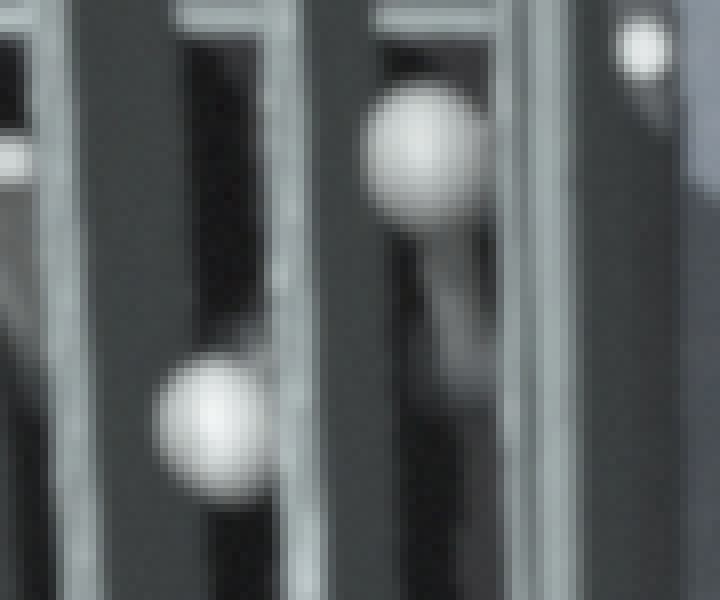

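Zoomed: ball B (crop row 152, image row 19) is now on the far side, and ball A (image row 53.5) is still on the near side. B has travelled about 28–29 mm along the bank, against 29.6 mm nominal. Together with the hard stop, that means B is over. Now slot A.

Call:
servo_tool([
  [10,-27,-20,0,0,-0.016,0.005],
  [10,-27,-25,0,0,0,0],
  [10,-26,-24,0,0,0,0],
  [10,0,0,0,0,0,0],
  [10,0,0,35,0,0,0],
  [10,0,0,40,0,0,0],
  [10,0,0,45,0,0,0],
  [10,0,0,40,0,0,0],
  [10,0,0,22,0,0,0],
  [10,0,0,0,0,0,0],
])

```text
time: 20.8
tool_pos: [420.1, 53.0, 65.5]
tcp_rot: [179.9, -0.4, -4.4]
ft_force: [-0.7, 0.0, -1.0]
finger_gap: 20.2
```

Call:
servo_tool([
  [10,0,0,0,0,0,0],
  [10,0,0,0,0,0,0],
])

```text
time: 21.0
tool_pos: [420.4, 52.9, 66.7]
tcp_rot: [179.9, -0.5, -4.4]
ft_force: [0.3, 0.2, -1.3]
finger_gap: 20.3
```

```bash
cat > al.py <<'E'
from h import *
s=sense(); x=s["tool_pos"][0]; print(s["tool_pos"].round(1),s["tcp_rot"].round(2),s["ft_force"].round(1),s["wrist_torque"].round(2),delta((x,37.1+.073*(600-x),71.5),-4.6,s))
E
python3 al.py
```

```text
[420.4  52.9  66.7] [179.85  -0.45  -4.39] [ 0.3  0.2 -1.3] [0.02 0.01 0.09] [[0.2, 2.7, -4.8], [0.003, -0.008, 0.004]]
```

Call:
servo_tool([
  [10,5,2.7,-4.5,0,-0.005,0.004],
  [10,0,0,0,0,0,0],
  [10,0,0,0,0,0,0],
])

```text
time: 21.3
tool_pos: [429.0, 49.4, 76.1]
tcp_rot: [179.9, -0.6, -4.6]
ft_force: [0.2, 0.2, -0.7]
finger_gap: 20.1
```

```bash
python3 al.py
python3 - <<'E'
from h import *
s=sense(); im=snapshot("top"); hsv=cv2.cvtColor(im,cv2.COLOR_BGR2HSV)
m=cv2.inRange(hsv,(8,80,110),(25,255,255)); m[:185]=0;m[202:]=0;m[:,:235]=0;m[:,285:]=0
print(cv2.connectedComponentsWithStats(m)[2:]) 
R=Ro.from_euler('xyz',s["tcp_rot"],degrees=True)
P=s["tool_pos"]+R.apply([130,-1.2,-6]); print("pred tip top",P.round(1),proj("top",P))
E
```

```text
[429.   49.4  76.1] [179.88  -0.59  -4.63] [ 0.2  0.2 -0.7] [ 0.02  0.   -0.02] [[-0.1, -0.1, 4.6], [0.002, -0.01, -0.001]]
(array([[     0,      0,    560,    420, 235188],
       [   249,    194,      3,      4,     12]], dtype=int32), array([[279.50150518, 209.50071432],
       [250.        , 195.5       ]]))
pred tip top [558.7  40.2  83.5] [249.73654557 194.94656928]
```

Call:
servo_tool([
  [10,-1,0,4.8,0,-0.008,0],
  [10,0,0,0,0,0,0],
  [10,8,0,0.3,0,0,0],
  [10,8,0,0,0,0,0],
  [10,8,0,0,0,0,0],
  [10,0,0,0,0,0,0],
])

```text
time: 21.95
tool_pos: [454.9, 47.4, 71.2]
tcp_rot: [179.9, -0.2, -4.6]
ft_force: [0.4, -0.4, 0.2]
finger_gap: 19.7
```

```bash
python3 al.py
```

```text
[454.9  47.4  71.2] [179.89  -0.2   -4.63] [ 0.4 -0.4  0.2] [ 0.01 -0.01  0.03] [[-0.0, -0.3, -0.3], [0.002, -0.003, -0.0]]
```

Call:
servo_tool([
  [10,8,0,-0.3,0,0,0],
  [10,8,0,0,0,0,0],
  [10,8,0,0,0,0,0],
  [10,5,0,0,0,0,0],
  [10,4,0,0,0,0,0],
  [10,4,0,0,0,0,0],
  [10,4,0,0,0,0,0],
  [10,4,0,-0.3,0,0.002,0],
  [10,4,0,-0.3,0,0.002,0],
  [10,0,0,0,0,0,0],
])

```text
time: 22.95
tool_pos: [507.0, 43.3, 71.6]
tcp_rot: [179.9, -0.2, -4.6]
ft_force: [-0.3, 0.2, -0.1]
finger_gap: 20.1
```

```bash
python3 al.py
```

```text
[507.   43.3  71.6] [179.89  -0.24  -4.62] [-0.3  0.2 -0.1] [0.01 0.11 0.  ] [[-0.1, -0.6, 0.1], [0.002, -0.004, -0.0]]
```

Call:
servo_tool([
  [10,4,0,-0.2,0,0.002,0],
  [10,5,0,-0.3,0,0.003,0],
  [10,5,0,-1,0,0.006,0],
  [10,5,0,-1.5,0,0.008,0],
  [10,6,0,-1.5,0,0.008,0],
])

```text
time: 23.45
tool_pos: [517.3, 42.3, 68.1]
tcp_rot: [179.8, 0.2, -4.6]
ft_force: [-27.6, 2.3, 6.5]
finger_gap: 19.8
```

```bash
python3 al.py
```

```text
[517.3  42.3  68.1] [ 1.7981e+02  1.6000e-01 -4.5700e+00] [-27.6   2.3   6.5] [ 0.28  3.78 -0.02] [[-0.1, -0.8, -3.4], [0.003, 0.003, 0.0]]
```

A's stop is at x 517.3, exactly the same bank coordinate as B's. I'll retract and check from above.

Call:
servo_tool([
  [10,-4,0,-2,0,0,0],
  [10,-10,0,-1,0,0,0],
  [10,-15,0,0,0,0,0],
  [10,-15,0,0,0,0,0],
  [10,-20,0,0,0,0,0],
  [10,-20,0,0,0,0,0],
  [10,-10,0,0,0,0,0],
  [10,0,0,0,0,0,0],
])

```text
time: 24.25
tool_pos: [423.8, 49.9, 73.5]
tcp_rot: [179.8, -0.6, -4.6]
ft_force: [0.4, 0.5, -0.7]
finger_gap: 20.1
```

Call:
servo_tool([
  [10,0,0,-40,0,0,0],
  [10,0,0,-45,0,0,0],
  [10,0,0,-45,0,0,0],
  [10,20,30,-45,0,0,0],
  [10,35,35,0,0,0,0],
  [10,20,10,0,0,0,0],
  [10,0,0,0,0,0,0],
])

```text
time: 24.95
tool_pos: [495.5, -29.0, 255.2]
tcp_rot: [179.7, -1.6, -4.5]
ft_force: [-0.9, 0.5, -0.3]
finger_gap: 20.2
```

Run:
```python
from h import *
s=sense(); print(s["tool_pos"],s["tcp_rot"],s["finger_gap"])
im=snapshot("wrist"); cv2.imwrite("pics/w13.png",im); g=cv2.cvtColor(im,cv2.COLOR_BGR2GRAY)
for k,y0 in (("A",37.5),("B",13.7)):
    for x0 in (627,657):
        print(k,x0,proj("wrist",(x0,y0-.073*(x0-600),71),s).round())
c=cv2.HoughCircles(cv2.medianBlur(g,3)[:150],cv2.HOUGH_GRADIENT,1,12,param1=100,param2=11,minRadius=6,maxRadius=12)
for u,v,r in c[0]:
        if 100<u<300: print(u,v,r,ray("wrist",(u,v),71,s).round(1))
```

```text
[495.50884048 -29.01855187 255.2231208 ] [179.72840732  -1.61294308  -4.45904927] 20.178803162380476
A 627 [197.  52.]
A 657 [195.  15.]
B 627 [223.  50.]
B 657 [221.  13.]
193.5 16.5 8.2 [656.   34.5  71. ]
221.5 15.5 8.0 [654.9   9.7  71. ]
```

Both balls are on the far side at x ≈ 655–656. Next I lay the key on clear bench near (430,-100).

Call:
servo_tool([
  [10,-20,26,0,0,-0.028,0],
  [10,-20,25,0,0,0,0],
  [10,-19,25,0,0,0,0],
  [10,0,0,40,0,0,0],
  [10,0,0,45,0,0,0],
  [10,0,0,45,0,0,0],
  [10,0,0,40,0,0,0],
  [10,0,0,30,0,0,0],
  [10,0,0,15,0,0,0],
  [10,0,0,0,0,0,0],
])

```text
time: 26.0
tool_pos: [425.5, -97.2, 33.0]
tcp_rot: [179.7, -0.2, -4.2]
ft_force: [-0.1, 1.0, -0.1]
finger_gap: 20.2
```

Call:
servo_tool([
  [10,0,0,0,0,0,0],
  [10,0,0,0,0,0,0],
])

```text
time: 26.2
tool_pos: [425.6, -96.5, 34.0]
tcp_rot: [179.7, -0.3, -4.1]
ft_force: [0.3, -0.7, -0.3]
finger_gap: 20.0
```

Run:
```python
from h import *
s=sense(); print(s["tool_pos"],s["tcp_rot"],s["ft_force"],s["wrist_torque"])
```

```text
[425.57527126 -96.46918437  34.00266951] [179.71854296  -0.26630856  -4.08904238] [ 0.30184258 -0.70492451 -0.34317613] [-0.00326302  0.00449475  0.03041297]
```

Call:
servo_tool([
  [10,0,0,10,0,-0.006,0],
  [10,0,0,8,0,0,0],
  [10,0,0,4,0,0,0],
  [10,0,0,2,0,0,0],
  [10,0,0,0,0,0,0],
])

```text
time: 26.7
tool_pos: [428.8, -97.5, 11.5]
tcp_rot: [179.6, -0.3, -4.1]
ft_force: [-0.3, -0.0, -0.4]
finger_gap: 20.1
```

Call:
servo_tool([
  [10,0,0,1.5,0,0,0],
  [10,0,0,0,0,0,0],
])

```text
time: 26.9
tool_pos: [428.9, -97.6, 10.0]
tcp_rot: [179.6, -0.3, -4.1]
ft_force: [-0.3, -0.2, 0.3]
finger_gap: 20.0
```

Call:
servo_tool([
  [10,0,0,1.5,0,-0.005,0],
  [10,0,0,0,0,0,0],
])

```text
time: 27.1
tool_pos: [429.1, -97.7, 8.6]
tcp_rot: [179.6, 0.0, -4.1]
ft_force: [0.5, 0.1, -1.0]
finger_gap: 20.1
```

Call:
servo_tool([
  [10,0,0,1,0,0,0],
  [10,0,0,0,0,0,0],
])

```text
time: 27.3
tool_pos: [429.3, -97.8, 7.7]
tcp_rot: [179.6, -0.0, -4.1]
ft_force: [0.6, 0.1, -0.9]
finger_gap: 19.9
```

Run:
```python
from h import *
s=sense(); print(s["tool_pos"],s["tcp_rot"],s["ft_force"],s["wrist_torque"])
```

```text
[429.28713588 -97.80546777   7.67405901] [ 1.79602202e+02 -1.00894573e-02 -4.09453250e+00] [ 0.58604814  0.11074943 -0.93286653] [-0.00361823  0.03939389  0.04635697]
```

Call:
servo_tool([
  [10,0,0,1,0,0,0],
  [10,0,0,0,0,0,0],
])

```text
time: 27.5
tool_pos: [429.5, -97.9, 7.1]
tcp_rot: [179.6, -0.0, -4.1]
ft_force: [-1.3, 1.1, 1.3]
finger_gap: 20.1
```

Call:
servo_tool([
  [10,0,0,1,0,0,0],
  [10,0,0,0,0,0,0],
])

```text
time: 27.7
tool_pos: [429.6, -97.9, 6.9]
tcp_rot: [179.6, -0.0, -4.1]
ft_force: [-2.8, 1.6, 3.8]
finger_gap: 19.9
```

Call:
servo_tool([
  [10,0,0,1,0,0,0],
  [10,0,0,0,0,0,0],
])

```text
time: 27.9
tool_pos: [429.6, -97.9, 6.9]
tcp_rot: [179.6, 0.0, -4.1]
ft_force: [-3.6, 0.5, 4.3]
finger_gap: 19.7
```

Contact with the bench at about z 7. I'll release gradually and rise.

Call:
servo_tool([
  [21,0,0,0,0,0,0],
  [22,0,0,0,0,0,0],
  [23,0,0,0,0,0,0],
  [26,0,0,0,0,0,0],
  [32,0,0,0,0,0,0],
  [38,0,0,0,0,0,0],
  [42,0,0,-10,0,0,0],
  [45,0,0,-30,0,0,0],
  [45,0,0,-40,0,0,0],
  [45,0,0,-40,0,0,0],
], force=20)

```text
time: 28.9
tool_pos: [424.5, -95.3, 125.3]
tcp_rot: [179.8, 0.8, -4.1]
ft_force: [0.4, 0.4, 0.6]
finger_gap: 45.1
```

Call:
servo_tool([
  [45,0,0,-40,0,0,0],
  [45,0,0,-40,0,0,0],
  [45,30,0,-40,0,0,0],
  [45,30,0,0,0,0,0],
  [45,0,0,0,0,0,0],
  [45,0,0,0,0,0,0],
])

```text
time: 29.5
tool_pos: [488.3, -99.7, 261.3]
tcp_rot: [179.6, -0.1, -4.1]
ft_force: [0.2, -0.5, 0.0]
finger_gap: 44.8
```

Run:
```python
from key import *
s,im,m=key("w14")
c=cv2.HoughCircles(cv2.medianBlur(cv2.cvtColor(im,6),3)[:150],cv2.HOUGH_GRADIENT,1,12,param1=100,param2=11,minRadius=5,maxRadius=12)
if c is not None:
    for u,v,r in c[0]:
        P=ray("wrist",(u,v),71,s)
        if 600<P[0]<680 and -10<P[1]<60: print(u,v,r,P.round(1))
t=snapshot("top"); cv2.imwrite("pics/top15.png",t); a=cv2.imread("pics/top0.png")
d=cv2.absdiff(t,a).max(2)>50; d=cv2.morphologyEx(d.astype(np.uint8),cv2.MORPH_OPEN,np.ones((2,2)))
for q in cv2.connectedComponentsWithStats(d)[2][1:]:
    if q[4]>5: print(q)
```

```text
[488.3 -99.7 261.3] [ 1.7959e+02 -1.4000e-01 -4.1000e+00]
3165.5 [[466.6, -281.4], [468.3, -412.5], [429.4, -421.1], [427.5, -286.6]] (434, 171, 109, 40)
1213.5 [[395.6, -84.4], [560.0, -97.4], [558.6, -116.6], [394.0, -105.8]] (272, 110, 18, 137)
1000.5 [[655.5, -303.9], [648.5, -402.3], [609.9, -408.0], [617.2, -306.7]] (462, 0, 95, 41)
115.5 6.5 10.0 [656.9  32.6  71. ]
142.5 6.5 9.1 [655.2   8.9  71. ]
[288 129   4   5  13]
[  198   132   160   288 15637]
[332 148  14   9  84]
[349 152   5   5  19]
[255 160   5   9  31]
[253 170   5   5  22]
[340 241  21   8 123]
[224 282   4   9  22]
[  0 324  20  19 236]
[ 163  347  105   73 2103]
[  0 356  11   6  44]
[  0 364   7   5  26]
[   0  372   88   48 2322]
[256 400  29  20 314]
[283 411   2   4   8]
[217 412  37   8 215]
```

```bash
python3 -c "
from bench import *; print(hand_in())"
```

```text
the job is handed in; nothing more can be done
None
```

The job is handed in: both ball levers are pushed over, and the key is lying flat on the bench, let go of. The robot's clock stood at about 29.5 s of the 58 s allowed.

- **Key:** I drew it out of the sleeve by the blade, laid it on the bench and let go, then took it again by the handle. The pad tips reached about 10 mm below the key's underside. So on that first laying the handle end rested on the bench first, and the blade end dropped the last 10 mm or so as I eased the grip. The next picture showed it flat.
- **Levers:** Each was pushed with the blade until it met a hard stop at about 28 N, and both stops were at the same bank position. Before I put the key down, the wrist camera showed both balls on the far side, level with each other. It did so again after I let go.
- **Travel check:** After its push, the right-hand ball measured 28–29 mm along the bank from the start position, against 29.6 mm nominal. I took the difference as measuring error, because the stop was firm.
- **End state:** The key's outline covers its full length on clear bench near (429, -98), with the gripper clear above it.
- **Not checked separately:** I took no final measurement of the four flat levers; the key only entered the two ball slots. The final top-view comparison was partly hidden by the arm. It showed small changes near the stamp, which I put down to the arm's shadow, as nothing came near it.

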